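Empty the drop-bottom hopper into its tray

TASK

Push the grey parts tray in through the flared mouth of the small hopper stand until it is fully home against the stop bar under the hopper. Only then push in the thumb plate on the front of the hopper, so that its hinged floor unlatches, swings down and drops all four adaptors into the tray. Leave the tray home under the hopper with all four adaptors in it and the hopper's floor hanging open, and do not disturb the solder reel, tape roll or mug.

Things in the scene. Friction and masses are not known exactly. Their poses are not given: they have to be found in the camera images.
- hopper: fixed hopper stand; origin on the bench under the bin's centre. Its -x is its front (about world +y, the robot's left), +x its back. Open-topped grey sheet bin, 108 mm (x) by 106 mm (y), rim at z = 244 mm, flat hinged floor at z = 164 mm. Four legs 16 mm square at x = -42 and +48, y = +-75 mm. The latch lever stands before the bin at y = 0, foremost at x = -110 mm
- hopper_mouth (a point): centre of the flared mouth: hopper x = -105, y = 0, z = 9 mm. Here two wings 18 mm high stand about 185 mm apart, narrowing to two guide rails 18 mm high, 134 mm apart inside, which run from hopper x = -58 to +87 mm; a stop bar 18 mm high closes the passage at hopper x = +75 mm. Axes as the hopper's
- hopper_dock (a point): fixed point of the stand where the tray's centre (tray_mid) is when the tray is home against the stop bar: hopper x = -56, y = 0, z = 18 mm
- tray_mid (a point): centre (half-way up) of the loose open grey plastic tray, 260 mm long (its x), 120 wide (y), 36 high, walls 3 mm, 0.2 to 0.42 kg. Its +x end goes in first; its -x end wall is the one to push. Starts 180 to 215 mm short of home, its +x end at or before the mouth, a little askew. Home, its -x end is at hopper x = -186 mm, clear in front of bin and latch
- latch_plate (a point): centre of the front face of the black thumb plate of the latch, 34 mm wide, 40 high, 6 thick; at rest at hopper x = -108, y = 0, z = 244 mm. Pushing it toward the hopper's back (hopper +x) swings the lever on a pivot 46 mm below and 13 mm behind this point, Sprung: 3 N starts it, 6 to 8 N takes it to its stop
- latch (a joint): angle of the latch lever: 0 at rest with its tooth under the lip of the floor, 0.5 rad with the plate pushed fully in (about 21 mm of travel); the floor is free from about 0.22 rad. Springs back to 0 when let go
- floor (a joint): angle of the hopper's hinged floor: 0 shut and level, 1.5 rad hanging down. Hinge at the back of the bin (hopper x = +57, z = 164 mm); floor 118 mm long, so when open it hangs just clear of the tray's rim. It drops by itself once unlatched
- part_1_mid (a point): white plastic coaxial adaptor about 20 mm thick and 49 mm long, lying in the hopper at the start; this point is its centre
- part_2_mid (a point): white plastic coaxial adaptor about 20 mm thick and 48 mm long, lying in the hopper at the start; this point is its centre
- part_3_mid (a point): white plastic coaxial adaptor about 20 mm thick and 43 mm long, lying in the hopper at the start; this point is its centre
- part_4_mid (a point): white plastic coaxial adaptor about 20 mm thick and 45 mm long, lying in the hopper at the start; this point is its centre
- part_1: the same adaptor as part_1_mid, origin at its underside as first laid
- part_2: as part_1, for part_2_mid
- part_3: as part_1, for part_3_mid
- part_4: as part_1, for part_4_mid
- reel: bystander: solder reel, 56 mm across and 37 mm high, standing on the bench; origin under its centre
- tape: bystander: roll of black tape, 57 mm across and 19 mm high, lying flat; origin under its centre
- cup: bystander: green and white mug, 101 mm high, 116 mm over its handle; origin under it
- tray: the tray itself, origin under its centre, axes as tray_mid

How it is judged:
By the outcome, as a careful person would: the job done as asked, in the order asked, and still so for the second after the job is handed in, with the robot touching nothing.
It also fails if it takes over 46 s, if anything falls off the work surface, if the arm or the gripper's body presses on something with over 40 N, if the wrist force passes 120 N, or if a joint passes its speed limit or range.

ROBOT

A 6-joint arm with a two-finger parallel gripper is mounted at the origin on a cart in front of the work surface, level with it; the furniture and walls round the work are solid. World frame = base frame: x ahead of the robot, y to its left, z up, the work surface at z = 0. Lengths are in m, angles in rad, forces in N, time in s.
With the tool pointing down it reaches from about 0.375 to 0.9 m from the base axis. Payload 3.1 kg.
Tool frame: the origin (TCP) lies at the centre of the arm's flange, where the gripper is bolted on; the fingertips stand 173 mm ahead of it and the grasp point (between the pads) lies 155 mm ahead of it; z points along the fingers, y is the line along which they close (so a half turn about z gives the same grasp; the last joint's range is limited). The gripper opens to 85 mm and grips with 20 to 120 N. Pads are 22 mm wide; open, the fingers measure 114 mm over their backs; the gripper's body (76 mm by 85 mm) begins 54 mm behind the grasp point. The pads swing forward as they close: fully open they stand 13 mm farther back than shut.
Start: joints at [-1.49, 0.527, 1.433, -0, 1.181, -0.178], TCP at [0.16, -0.604, 0.405] pointing down, gripper open.
Joint ranges: [-3.08, 3.08], [-0.75, 2.2], [0.22, 2.44], [-1.43, 4.57], [0, 2.65], [-2.85, 2.85]. Speed limits (rad/s): [2.79, 2.79, 3.14, 3.14, 3.14, 3.14].

INTERFACE

Orientations are given as a unit quaternion [x, y, z, w].
In Python, from station import * gives the robot as it stands.
- The arm moves only by the shell command python3 -m jog 'ROWS' [OPENING] [FORCE]. ROWS is a JSON object of lists of equal length, an entry for each row: "linear": the shift along the world's x, y, z in mm, a list of three; "turn": the turn about the world's z in units of 5 degrees (1.0 is 5 degrees). A call has 1 to 12 rows; each row shifts and turns the commanded pose from where the row before left it; what a row does not reach is not made up. A row lasts 1/8 s, in which the tool goes at most 62.5 mm and 10.7 degrees, less where a joint would pass 70% of its speed; a pose out of reach is approached as far as the arm can. A call is refused whole if a number of a shift passes 62.5 or a number of a turn 1, either way. A call with a gripper value outside its range is refused whole. OPENING is the opening, from 0 (shut) to 1 (fully open), set as the call begins (- or left out, the last holds). The fingers move at their own pace and stop on an object; FORCE is the grip in N (left out, the last holds). Time passes only in rows, so rows that do not move let the fingers close. It gives the time, the measured TCP pose, the force, the opening and the grip force at its end, in the units of the state.
- sense(): the state, without advancing time (a new reading comes with each control period).
- snapshot(name): name is "scene" or "top" or "wrist"; returns the picture (480x640x3 uint8, red, green, blue); there is no depth.
- get_calibration(name): a dict with "fx", "fy", "cx", "cy" (pixels), "world_to_cam" (4x4, takes a point from world to camera coordinates). Camera axes: x right, y down, z forward; pixel columns grow to the right and rows downward; lengths in m; the calibration is good to about 2 mm. A picture is of the moment at which its call begins: read the wrist's pose just before it. get_calibration takes no time and is no camera call; for the wrist camera it gives the pose at the moment of the call.
- sign_off(): hands the job in; it is judged then, once.
The state is a dict: "t": time; "q": joint angles; "qd": joint speeds; "tau": joint torques, N m; "tcp_pos": TCP position; "tool_rot": TCP orientation; "force": force on the tool from outside, world axes, zero at the start; "ft_torque": the same for the moment, N m; "finger_gap": opening from 0.0 (shut) to 1.0 (fully open); "gripper_force": force on a finger pad.
Only numpy, scipy, OpenCV 4.12 (cv2) and the standard library are available. Lean on these libraries where they do the work, as an engineer would, in place of code of your own. Each camera call takes 0.05 s, during which the arm holds its last target. There are 200 camera calls.

## Working session

There is one attempt and no reset: what is moved stays moved. The work goes in short steps, Python scripts to look and compute and a shell command to move; the robot and the scene stay as the last step left them, time stands still between calls to the robot, and variables do not carry over. Pictures are saved under pics/ and viewed, at most 10 in all, crops included, and the job is handed in when it is done.

```bash
mkdir -p pics; ls; python3 - <<'E'
from station import *
import cv2,numpy as np
for n in("scene","top"):
    im=snapshot(n);cv2.imwrite(f"pics/{n}0.png",im[:,:,::-1])
    c=get_calibration(n);print(n,c["fx"],c["fy"],c["cx"],c["cy"],np.round(c["world_to_cam"],3).tolist())
s=sense();print(s["t"],s["tcp_pos"],s["tool_rot"])
E
```

```text
pics
scene 465.33635777265323 465.33635777265323 315.66224910376513 232.17103270774297 [[-0.637, -0.77, -0.018, 0.34], [-0.569, 0.487, -0.663, 0.412], [0.52, -0.412, -0.748, 1.158], [0.0, 0.0, 0.0, 1.0]]
top 448.9715480247367 448.9715480247367 316.90508182807474 248.87920910419624 [[-0.03, -1.0, -0.006, -0.006], [-0.993, 0.03, -0.113, 0.553], [0.113, 0.002, -0.994, 1.276], [0.0, 0.0, 0.0, 1.0]]
0.1 [ 0.15996504 -0.60386182  0.40381384] [ 9.91637026e-01  1.29054388e-01  3.39976659e-05 -9.86181082e-04]
```

View pics/scene0.png

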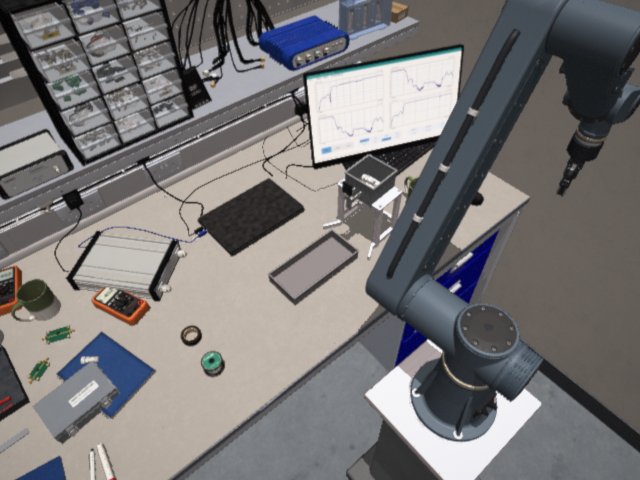

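View pics/top0.png

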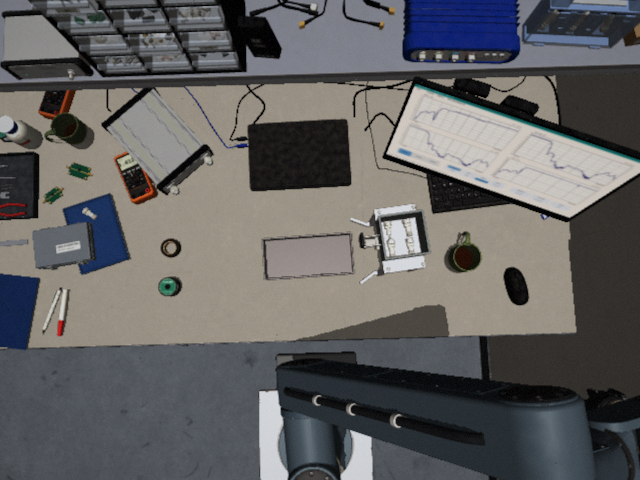

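The scene view shows the tray at about (315,265) and the hopper at (368,190). In the top view the tray spans (263,237) to (356,280), the hopper is at (400,238), the latch plate is near (365,241) and the wing tips are near (355,220) and (362,282). I'll enlarge that region.

```bash
cat > h.py <<'E'
from station import *
import cv2,numpy as np
def ray(n,u,v,z,c=None):
    c=c or get_calibration(n);M=np.array(c["world_to_cam"]);R,t=M[:3,:3],M[:3,3]
    o=-R.T@t;d=R.T@np.array([(u-c["cx"])/c["fx"],(v-c["cy"])/c["fy"],1]);return o+d*(z-o[2])/d[2]
def proj(n,p,c=None):
    c=c or get_calibration(n);M=np.array(c["world_to_cam"]);q=M[:3,:3]@np.array(p)+M[:3,3]
    return [round(c["fx"]*q[0]/q[2]+c["cx"],1),round(c["fy"]*q[1]/q[2]+c["cy"],1)]
E
python3 - <<'E'
from h import *
im=cv2.imread("pics/top0.png")[195:300,250:440]
cv2.imwrite("pics/c1.png",cv2.resize(im,None,fx=4.2,fy=4.2,interpolation=cv2.INTER_CUBIC))
E
```

```text
(no output)
```

View pics/c1.png

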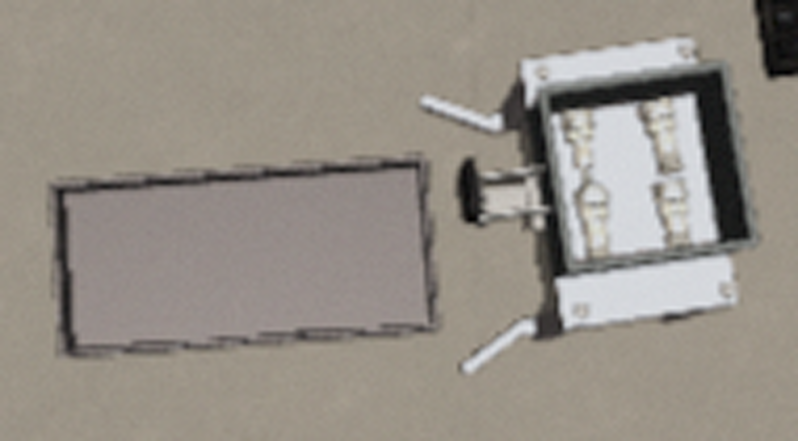

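In the crop, the tray rim corners are (50,184), (422,158), (438,327) and (64,354). The bin rim corners are (540,88), (722,64), (757,243) and (568,272), and the wing tips are (425,102) and (467,370). The plate is at about (470,190).

```bash
python3 - <<'E'
from h import *
f=lambda p,z: ray("top",250+p[0]/4.2,195+p[1]/4.2,z)[:2]*1000
T=np.array([f(p,.036) for p in[(50,184),(422,158),(438,327),(64,354)]])
B=np.array([f(p,.244) for p in[(540,88),(722,64),(757,243),(568,272)]])
W=np.array([f(p,.018) for p in[(425,102),(467,370)]])
W2=np.array([f(p,.018) for p in[(498,124),(532,326)]])
print(T.round(),B.round(),W.round(),W2.round())
d=lambda v:np.degrees(np.arctan2(v[1],v[0]))
print("tray c",T.mean(0),"yaw",d(T[1]+T[2]-T[0]-T[3]),d(T[0]-T[3])-90, "sizes",np.linalg.norm(T[1]-T[0]),np.linalg.norm(T[0]-T[3]))
print("bin c",B.mean(0),"yaw",d(B[1]+B[2]-B[0]-B[3]),d(B[0]+B[1]-B[2]-B[3])-90,np.linalg.norm(B[1]-B[0]),np.linalg.norm(B[2]-B[1]))
print("wing mid",W.mean(0),"yaw",d(W[0]-W[1])-90,np.linalg.norm(W[0]-W[1]), W2.mean(0))
print("plate",f((470,190),.264))
y=np.radians(np.mean([d(B[1]+B[2]-B[0]-B[3]),d(B[0]+B[1]-B[2]-B[3])-90]));ex=np.array([np.cos(y),np.sin(y)]);h=B.mean(0)
ey=np.array([-ex[1],ex[0]])
for n,p in dict(Tc=T.mean(0),W=W.mean(0),Tend=(T[0]+T[3])/2).items(): print(n,(p-h)@ex,(p-h)@ey)
print("dock",h-56*ex,"pl",h-108*ex,"yaw",np.degrees(y))
E
```

```text
[[ 586.  137.]
 [ 596. -121.]
 [ 479. -128.]
 [ 468.  129.]] [[ 605. -177.]
 [ 616. -283.]
 [ 510. -298.]
 [ 496. -188.]] [[ 639. -126.]
 [ 450. -148.]] [[ 622. -177.]
 [ 479. -195.]]
tray c [532.39196945   4.12459259] yaw -87.65040187277724 -86.2426011415853 sizes 258.5224068405496 118.22808296810439
bin c [ 556.70817803 -236.37727524] yaw -83.5602575028381 -83.18206160205996 107.49911565545169 106.69156401922847
wing mid [ 544.23222252 -137.3913498 ] yaw -83.40359939753618 190.6498343117619 [ 550.17706168 -185.98879109]
plate [ 543.30466472 -131.20859785]
Tc -241.701055186744 3.6092032919899797
W -99.76437211009191 -0.9658968701097392
Tend -370.2970526250835 13.23153376357052
dock [ 550.24369702 -180.75164728] pl [ 544.24096466 -129.09927847] yaw -83.37115955244903
```

```bash
python3 -m jog '{"linear":[[0,0,43],[0,0,43],[32,37,0],[32,37,0],[32,37,0],[32,37,0],[32,37,0],[20,40,0],[20,40,0],[20,40,0],[20,40,0],[20,40,0]],"turn":[0.8,0.8,0.8,0.8,0.8,0.8,0.8,0.8,0.8,0.8,0.8,0.8]}' 0.5
python3 -m jog '{"linear":[[12,44,0],[12,44,0],[12,44,0],[12,44,0],[12,44,0],[9.5,40.5,0],[9.5,40.5,0],[9.5,40.5,0],[9.5,40.5,0],[0,0,0]],"turn":[0.75,0.75,0.75,0.75,0.75,0.75,0.75,0.75,0.75,0]}'
```

```text
t: 1.6
tcp_pos: [0.4203, -0.2177, 0.4904]
tool_rot: [0.853, 0.522, -0.0, -0.0]
force: [-0.5, -0.2, 0.5]
finger_gap: 0.497
gripper_force: 0.0
t: 2.85
tcp_pos: [0.518, 0.1651, 0.4901]
tool_rot: [0.664, 0.748, -0.0, -0.0]
force: [0.7, -0.6, -0.6]
finger_gap: 0.501
gripper_force: 0.0
```

```bash
python3 -m jog '{"linear":[[0,0,-55],[0,0,-55],[0,0,-55],[0,0,-55],[0,0,-45],[0,0,-25],[0,0,-14],[0,0,0]],"turn":[0,0,0,0,0,0,0,0]}'
python3 - <<'E'
from h import *
a=snapshot("top")[190:310,230:430,::-1];b=snapshot("scene")[180:330,240:440,::-1]
cv2.imwrite("pics/c2.png",np.vstack([cv2.resize(a,(500,300)),cv2.resize(b,(400,300))[:, :400] if 0 else cv2.resize(b,(500,300))]))
E
```

```text
t: 3.85
tcp_pos: [0.5179, 0.1623, 0.1862]
tool_rot: [0.666, 0.746, -0.001, -0.001]
force: [0.4, -0.6, -0.5]
finger_gap: 0.501
gripper_force: 0.0
```

View pics/c2.png

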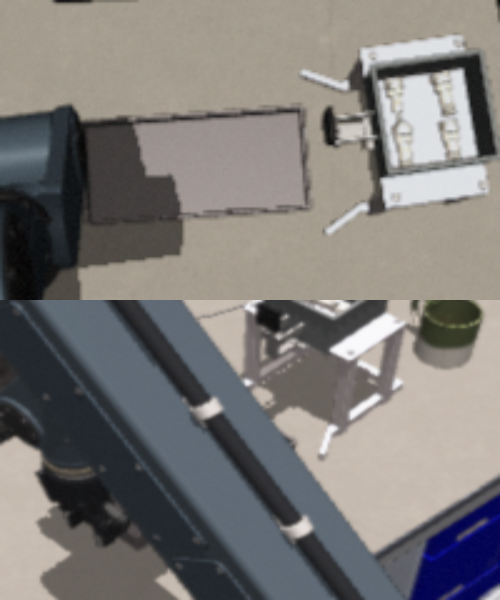

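The fingers are in place behind the tray's -x end at crop (85,150), and the way ahead is clear. I'll start the push.

```bash
python3 -m jog '{"linear":[[0.7,-8.9,0],[0.7,-8.9,0],[0.7,-8.9,0],[0.7,-8.9,0],[0.7,-8.9,0],[1,-8.9,0],[1,-8.9,0],[1,-8.9,0],[1,-8.9,0],[1,-8.9,0],[1,-8.9,0],[0,0,0]],"turn":[0,0,0,0,0,0,0,0,0,0,0,0]}'
python3 - <<'E'
from h import *
a=snapshot("top")[190:310,230:430,::-1]
cv2.imwrite("pics/c3.png",cv2.resize(a,(800,480),interpolation=cv2.INTER_CUBIC))
E
```

```text
t: 5.45
tcp_pos: [0.528, 0.0637, 0.1866]
tool_rot: [0.666, 0.746, -0.0, 0.001]
force: [0.6, 1.1, -0.7]
finger_gap: 0.499
gripper_force: 0.0
```

View pics/c3.png

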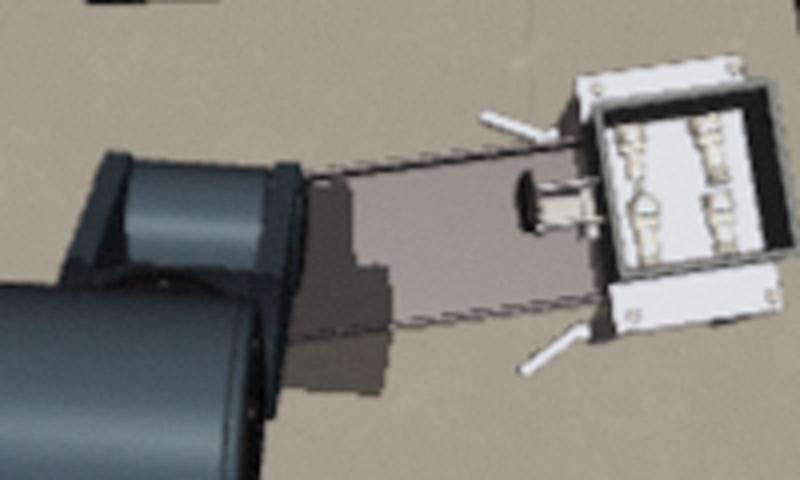

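The tray has squared up and its nose is between the wings, with edges (305,180)-(580,145) parallel to the hopper axis. I'll carry on.

```bash
python3 -m jog '{"linear":[[0.6,-9,0],[0.6,-9,0],[0.6,-9,0],[0.6,-9,0],[0.6,-9,0],[0.6,-9,0],[0.6,-9,0],[0.6,-9,0],[0.6,-9,0],[0.6,-9,0],[0,0,0]],"turn":[0,0,0,0,0,0,0,0,0,0,0]}'
python3 -m jog '{"linear":[[0.2,-2,0],[0.2,-2,0],[0.2,-2,0],[0.2,-2,0]],"turn":[0,0,0,0]}'
```

```text
t: 6.88
tcp_pos: [0.5338, -0.026, 0.1868]
tool_rot: [0.666, 0.746, 0.0, 0.001]
force: [-0.8, 0.1, 0.2]
finger_gap: 0.5
gripper_force: 0.0
t: 7.38
tcp_pos: [0.5342, -0.0328, 0.1868]
tool_rot: [0.665, 0.747, 0.0, -0.0]
force: [-0.2, 2.2, 1.5]
finger_gap: 0.498
gripper_force: 1.4
```

```bash
python3 -m jog '{"linear":[[0.2,-2,0],[0.2,-2,0],[0.2,-2,0],[0,0,0]],"turn":[0,0,0,0]}'
python3 -m jog '{"linear":[[0.1,-1,0],[0.1,-1,0],[0.1,-1,0],[0,0,0]],"turn":[0,0,0,0]}'
```

```text
t: 7.88
tcp_pos: [0.5349, -0.0393, 0.1867]
tool_rot: [0.665, 0.746, -0.0, 0.0]
force: [0.6, 2.8, 1.1]
finger_gap: 0.5
gripper_force: 1.0
t: 8.38
tcp_pos: [0.5351, -0.041, 0.1867]
tool_rot: [0.666, 0.746, 0.001, -0.001]
force: [1.0, 8.1, 2.6]
finger_gap: 0.505
gripper_force: 4.1
```

```bash
python3 -m jog '{"linear":[[0.2,-2,0],[0.2,-2,0],[0,0,0]],"turn":[0,0,0]}'
```

```text
t: 8.75
tcp_pos: [0.5351, -0.042, 0.1868]
tool_rot: [0.666, 0.746, 0.002, -0.003]
force: [4.9, 23.0, 5.4]
finger_gap: 0.501
gripper_force: 11.7
```

The wall force confirms the tray is home, with the TCP at hopper x ≈ -196. Next I'll back off, rise and shut the fingers.

```bash
python3 -m jog '{"linear":[[-1.2,10,0],[-2.3,20,0],[0,0,50],[0,0,50],[0,0,50],[0,0,50],[0,0,18],[0,0,0],[0,0,0]],"turn":[0,0,0,0,0,0,0,0,0]}' 0
python3 - <<'E'
from h import *
a=snapshot("top")[170:310,230:450,::-1];b=snapshot("scene")[130:300,240:440,::-1]
cv2.imwrite("pics/c4.png",np.hstack([cv2.resize(a,(440,280),interpolation=cv2.INTER_CUBIC),cv2.resize(b,(330,280))]))
w=snapshot("wrist");cv2.imwrite("pics/w4.png",w[:,:,::-1])
ex=np.array([.1155,-.9933]);h=np.array([556.7,-236.4]);d=sense()["tcp_pos"][:2]*1000-h
print(d@ex,d@[.9933,.1155])
E
```

```text
t: 9.88
tcp_pos: [0.5315, -0.0159, 0.4035]
tool_rot: [0.665, 0.746, -0.001, -0.001]
force: [0.7, -0.4, 0.5]
finger_gap: -0.001
gripper_force: 0.0
-221.81596473414098 0.6652988296919389
```

View pics/c4.png

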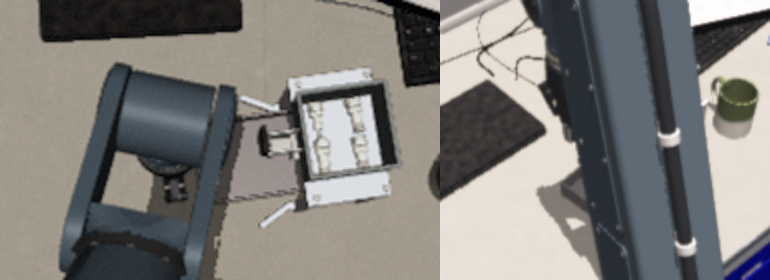

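View pics/w4.png

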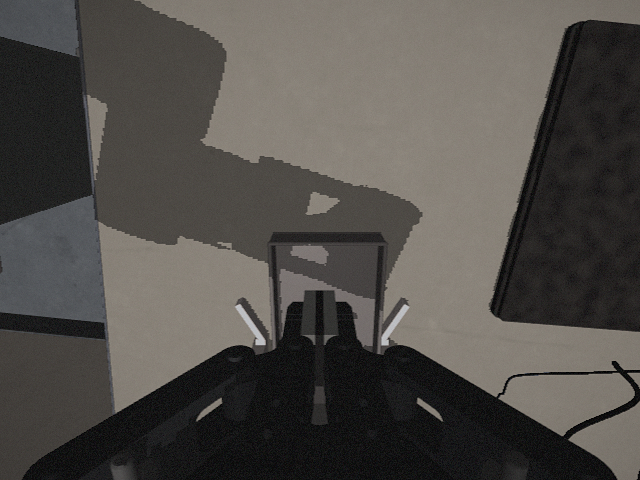

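The tray is seated between the rails, with its end rim at about (272..384,238) in the wrist view and the shut fingers centred on it. The latch plate is straight ahead at (263,140) in the top crop.

```bash
python3 - <<'E'
from h import *
ex=np.array([.1155,-.9933]);h=np.array([556.7,-236.4])
for p in[(272,240),(384,240)]:
    d=ray("wrist",*p,.036)[:2]*1000-h;print(d@ex,d@[.9933,.1155])
E
python3 -m jog '{"linear":[[2.3,-20,0],[2.3,-20,0],[2.3,-20,0],[2.3,-20,0],[1.2,-10,0],[0,0,0]],"turn":[0,0,0,0,0,0]}'
python3 -m jog '{"linear":[[0.6,-5,0],[0.6,-5,0],[0.3,-3,0],[0,0,0]],"turn":[0,0,0,0]}'
```

```text
-188.65301154870167 -47.880380416516026
-188.51674606930575 65.81339730383145
t: 10.78
tcp_pos: [0.5425, -0.107, 0.4047]
tool_rot: [0.666, 0.746, 0.0, -0.0]
force: [-0.4, -0.0, -0.3]
finger_gap: -0.002
gripper_force: 0.0
t: 11.28
tcp_pos: [0.544, -0.1185, 0.405]
tool_rot: [0.665, 0.747, 0.001, -0.0]
force: [0.2, 2.7, 3.2]
finger_gap: 0.001
gripper_force: 1.7
```

The plate is contacted where I expected it. I'll press on through to its stop.

```bash
python3 -m jog '{"linear":[[0.4,-3.5,0],[0.4,-3.5,0],[0.4,-3.5,0],[0.4,-3.5,0],[0,0,0]],"turn":[0,0,0,0,0]}'
python3 -m jog '{"linear":[[0.3,-2.5,0],[0.3,-2.5,0],[0,0,0],[0,0,0],[0,0,0],[0,0,0]],"turn":[0,0,0,0,0,0]}'
```

```text
t: 11.9
tcp_pos: [0.5455, -0.1323, 0.4058]
tool_rot: [0.665, 0.746, 0.001, -0.0]
force: [-1.8, 6.7, 8.4]
finger_gap: 0.002
gripper_force: 4.6
t: 12.65
tcp_pos: [0.546, -0.1366, 0.4055]
tool_rot: [0.665, 0.747, 0.001, -0.001]
force: [-1.4, 7.9, 7.2]
finger_gap: -0.001
gripper_force: 5.2
```

```bash
python3 -m jog '{"linear":[[-0.6,5,0],[-1.2,10,0],[-1.2,10,0],[-2.3,20,0],[-2.3,20,0],[-2.3,20,0],[-2.3,20,0],[0,0,0],[0,0,0]],"turn":[0,0,0,0,0,0,0,0,0]}'
python3 - <<'E'
from h import *
a=snapshot("top")[170:310,270:450,::-1];b=snapshot("scene")[130:300,240:440,::-1]
cv2.imwrite("pics/c5.png",np.hstack([cv2.resize(a,(500,390),interpolation=cv2.INTER_CUBIC),cv2.resize(b,(300,390))]))
E
```

```text
t: 13.78
tcp_pos: [0.5342, -0.033, 0.4048]
tool_rot: [0.665, 0.747, -0.0, 0.0]
force: [1.1, 0.2, -0.7]
finger_gap: -0.001
gripper_force: 0.0
```

View pics/c5.png

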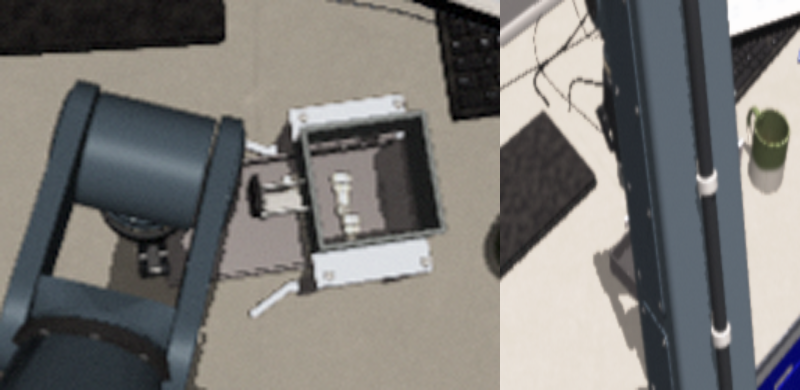

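The floor is open and two adaptors are visible in the tray at (342,190) and (350,225). The other two may be hidden behind the bin's front wall, so I'll move the arm clear and look again.

```bash
python3 -m jog '{"linear":[[0,0,45],[0,0,45],[0,30,20],[-15,50,0],[-15,50,0],[-15,50,0],[-15,50,0],[0,50,0],[0,50,0],[0,0,0]],"turn":[0,0,0,0,0,0,0,0,0,0]}'
python3 - <<'E'
from h import *
a=snapshot("top")[185:305,310:440,::-1];b=snapshot("scene")[130:310,290:440,::-1]
cv2.imwrite("pics/c6.png",np.hstack([cv2.resize(a,(400,370),interpolation=cv2.INTER_CUBIC),cv2.resize(b,(400,480),interpolation=cv2.INTER_CUBIC)[:370] if 0 else cv2.resize(b,(400,370),interpolation=cv2.INTER_CUBIC)]))
M=np.array(get_calibration("wrist")["world_to_cam"]);print(-M[:3,:3].T@M[:3,3],M[2,:3],sense()["tcp_pos"])
E
```

```text
t: 15.12
tcp_pos: [0.474, 0.2992, 0.5145]
tool_rot: [0.664, 0.748, 0.0, -0.0]
force: [0.0, 0.7, -0.2]
finger_gap: -0.002
gripper_force: 0.0
[0.4647997  0.3784744  0.48448337] [ 0.0369252  -0.31695702 -0.94772083] [0.47415539 0.29666899 0.5143732 ]
```

View pics/c6.png

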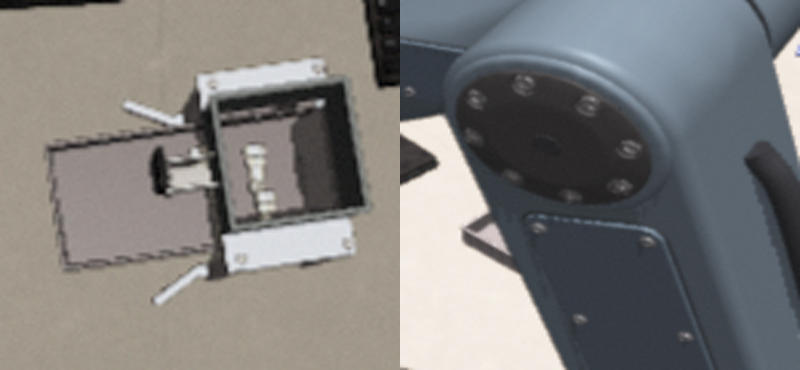

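The top view shows the tray home, with two adaptors visible through the bin at (255,165) and (265,200). I'll turn the wrist camera sideways in front of the hopper to look in under its front wall, and save several views to combine.

```bash
python3 -m jog '{"linear":[[5,-28,0],[5,-28,0],[5,-28,0],[5,-28,0],[5,-28,0],[5,-28,0],[5,-28,0],[5,-28,0],[5,-28,0],[5,-28,0],[5,-28,0],[5,-28,0]],"turn":[-1,-1,-1,-1,-1,-1,-1,-1,-1,-1,-1,-1]}'
python3 -m jog '{"linear":[[0,0,-6],[0,0,-6],[0,0,-6],[0,0,-6],[0,0,-6],[0,0,0],[0,0,0]],"turn":[-1,-1,-1,-1,-1,-1,0]}'
python3 - <<'E'
from h import *
np.save("w1.npy",snapshot("wrist"));c=get_calibration("wrist")
h=np.array([556.7,-236.4]);ex=np.array([.1155,-.9933]);ey=np.array([.9933,.1155])
for p in[(-60,0),(-60,60),(-60,-60),(0,0),(-186,0)]:
    print(p,proj("wrist",[*(h+p[0]*ex+p[1]*ey)/1000,.02],c))
E
python3 -m jog '{"linear":[[-30,-3.5,0],[-30,-3.5,0],[-30,-3.5,0],[0,0,0]],"turn":[0,0,0,0]}'
python3 - <<'E'
from h import *
np.save("w2.npy",snapshot("wrist"));c=get_calibration("wrist")
h=np.array([556.7,-236.4]);ex=np.array([.1155,-.9933]);ey=np.array([.9933,.1155])
for p in[(-60,0),(-60,60),(-60,-60),(0,0),(-186,0)]:
    print(p,proj("wrist",[*(h+p[0]*ex+p[1]*ey)/1000,.02],c))
E
```

```text
t: 16.73
tcp_pos: [0.5333, -0.0419, 0.5148]
tool_rot: [0.95, 0.311, -0.0, 0.0]
force: [1.3, -0.8, -0.8]
finger_gap: 0.001
gripper_force: 0.0
t: 17.6
tcp_pos: [0.5334, -0.0406, 0.4847]
tool_rot: [0.998, 0.057, -0.0, 0.0]
force: [1.4, -0.3, -0.3]
finger_gap: 0.001
gripper_force: 0.0
(-60, 0) [np.float64(429.6), np.float64(188.5)]
(-60, 60) [np.float64(434.5), np.float64(138.6)]
(-60, -60) [np.float64(425.1), np.float64(234.2)]
(0, 0) [np.float64(477.7), np.float64(188.4)]
(-186, 0) [np.float64(328.6), np.float64(188.7)]
t: 18.15
tcp_pos: [0.4421, -0.0498, 0.4849]
tool_rot: [0.998, 0.057, -0.0, -0.0]
force: [-0.3, -0.4, 0.4]
finger_gap: -0.001
gripper_force: 0.0
(-60, 0) [np.float64(437.5), np.float64(112.1)]
(-60, 60) [np.float64(443.2), np.float64(54.9)]
(-60, -60) [np.float64(432.4), np.float64(164.2)]
(0, 0) [np.float64(488.9), np.float64(112.0)]
(-186, 0) [np.float64(329.7), np.float64(112.4)]
```

Both views frame the zone well, so I'll combine the crops into the last picture.

```bash
python3 - <<'E'
from h import *
a=np.load("w1.npy")[90:290,330:590,::-1];b=np.load("w2.npy")[20:220,330:590,::-1]
f=lambda i:cv2.resize(i,(400,308),interpolation=cv2.INTER_CUBIC)
t=snapshot("scene")[:,:,::-1];u=snapshot("top")[:,:,::-1]
cv2.imwrite("pics/c7.png",np.vstack([np.hstack([f(a),f(b)]),np.hstack([cv2.resize(t[120:290,270:470],(400,290)),cv2.resize(u[190:300,330:480],(400,290))])]))
E
```

```text
(no output)
```

View pics/c7.png

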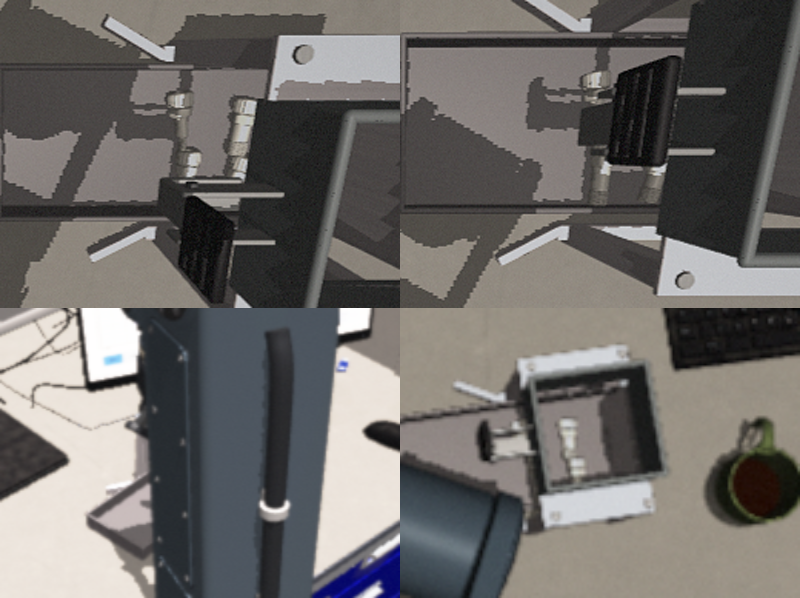

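All four adaptors lie in the tray. In the left wrist view the front pair is at (178,115) and (187,165), and the back pair is at (242,115) and (237,165). The tray is home, the floor hangs open and the arm is clear.

```bash
python3 -c "
from station import *
print(sign_off())"
```

```text
the job is handed in; nothing more can be done
None
```

The job is handed in: the tray is home under the hopper, the floor hangs open, all four adaptors are in the tray, and the arm stayed clear of the reel, tape and mug.

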